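# Find the microscope objective in the lidded cases

## Robot

A 7-joint arm with a two-finger parallel gripper is mounted at the origin on the work surface. World frame = base frame: x ahead of the robot, y to its left, z up, the work surface at z = 0. Lengths are in m, angles in rad, forces in N, time in s.
With the tool pointing down it reaches from about 0.425 to 0.875 m from the base axis. Payload 4.7 kg.
Tool frame: the origin (TCP) lies at the very end of the fingers, on their centre line; the grasp point (between the pads) lies 19 mm behind it (grip_point_offset is the distance from the TCP to the grasp point, in m); x points along the fingers, z is the direction in which the jaws open and shut, and the axes are right-handed (so a half turn about x gives the same grasp; the last joint's range is limited). The gripper opens to 87 mm and grips with 3 to 60 N. Pads are 19 mm wide; open, the fingers measure 117 mm over their backs; the gripper's body (75 mm by 190 mm) begins 51 mm behind the grasp point.
Start: joints at [-1.306, 0.321, -0.07, 1.45, 0.023, 1.371, -0.057], TCP at [0.161, 0.63, 0.223] pointing down, gripper open.
Joint ranges: [-2.86, 2.86], [-0.3, 2.09], [-1.38, 1.24], [0.06, 2.45], [-1.56, 4.7], [0.09, 2.05], [-2.69, 2.69]. Speed limits (rad/s): [2.57, 2.57, 3.14, 3.14, 3.14, 3.14, 3.14].

## Interface

Orientations are given as a rotation vector (axis times angle).
In Python, from bench import get_state, get_image, calibration, close_job, grip_point_offset gives the robot as it stands.
- The arm moves only by the tool play_rows, never from a script. Its argument "targets" is a list of rows, each an object with "claw": the closure, from 0 (fully open) to 1 (shut); "linear": the shift along the tool's x, y, z as a fraction of full scale, a list of three; "rotation": the turn, a rotation vector about the tool's x, y, z as a fraction of full scale, a list of three. In form: [{"claw": claw, "linear": [x, y, z], "rotation": [wx, wy, wz]}, ...]. A call has 1 to 10 rows; each row shifts and turns the pose as measured when the row begins, along the tool's axes as they then stand; what a row does not reach is not made up. Full scale, the value 1, is 2.5 cm for a shift and 90 degrees for a turn. A row lasts 1/12 s, in which the tool goes at most 41.7 mm and 7.16 degrees, less where a joint would pass 70% of its speed; a pose out of reach is approached as far as the arm can. A call with a number of a shift or a turn outside -1 to 1 is refused whole. A call with a gripper value outside its range is refused whole. The fingers move at their own pace and stop on an object; "newtons" is the grip in N (left out, the last holds). Time passes only in rows, so rows that do not move let the fingers close. It gives the time, the measured TCP pose, the force and the opening at its end, in the units of the state.
- get_state(): the state, without advancing time (a new reading comes with each control period).
- get_image(name): name is "scene" or "top"; returns the picture (480x640x3 uint8, blue, green, red); there is no depth.
- calibration(name): a dict with "fx", "fy", "cx", "cy" (pixels), "dist_coeffs" ([k1, k2, p1, p2, k3] as OpenCV has them; the pictures are not rectified), "rvec" (rotation vector, rad) and "tvec" (3), from world to camera coordinates, as OpenCV has them. Camera axes: x right, y down, z forward; pixel columns grow to the right and rows downward; lengths in m; the calibration is good to about 2 mm. A picture is of the moment at which its call begins. calibration takes no time and is no camera call.
- close_job(): hands the job in, once; it reports no verdict.
The state is a dict: "time": time; "joint_positions": joint angles; "qd": joint speeds; "joint_torque": joint torques, N m; "position": TCP position; "tool_rot": TCP orientation; "ft_force": force on the tool from outside, world axes, zero at the start; "torque": the same for the moment, N m; "grip_width": opening from 0.0 (shut) to 1.0 (fully open).
Only numpy, scipy, OpenCV 4.12 (cv2) and the standard library are available. Lean on these libraries where they do the work, as an engineer would, in place of code of your own. Each camera call takes 0.05 s, during which the arm holds its last target. There are 200 camera calls.

## Task

One of the two lidded grey cases on the laboratory bench holds the microscope objective, the other an eyepiece. Take the lids off one at a time until you find the objective, laying every lid you take off right way up on the black bench mat (or put it back on its case), then lift the objective out and stand it gently upright on the mat, directly on the rubber. Never let it tip over or drop.

Things in the scene. Friction and masses are not known exactly. Their poses are not given: they have to be found in the camera images.
- lid_1_grip (a point): Grey lift-off lid, 136 mm square, 5 mm thick, 0.15 kg; black grip bar upright on its middle: 14 mm thick along the lid's x, 60 long along y, 40 tall. Point: on the bar's axis, 26 mm above the plate, 14 below the bar's top; z up. A 6 mm deep rim below the plate fits inside the case with 3 mm play. Point 93 mm above the bench at the start; 37 mm above a flat surface that the lid is laid on.
- lid_2_grip (a point): The other lid, same as lid 1. Each closes one of two identical grey cases, fixed to the bench, centred below it: 136 mm square, 62 mm tall, walls and floor 4 mm, 128 mm square inside. Either case may hold the objective; the other holds a black eyepiece, 40 mm wide and only 30 mm tall.
- objective_center (a point): Microscope objective: upright steel barrel 46 mm tall, 0.12 kg, diameter 26 mm over its lower 30 mm, tapering to a 14 mm nose on top, black band at its foot. Point: on its axis, half-way up (23 mm above its foot); z up along the axis. It stands nose up in one closed case, within 10 mm of the case's middle, the point 27 mm above the bench.
- mat: Black rubber mat, fixed, 150 mm along its x, 420 along its y, 4 thick, empty, between robot and cases. Origin: centre of its underside, on the bench; z up. Room for a lid near each end (middles 130 mm either side of the mat's) and the objective between. Other things near the mat and cases are under 90 mm tall; taller ones stand 100 mm or more away from them.
Things that resemble listed ones, but are neither listed nor needed, are in the scene too. What is shaped like the part that bears lid_1_grip but orange or pink is not meant.

How it is judged:
At the end, for the whole second after the job is handed in: The objective stands released and at rest on the mat's rubber (centre 20 to 34 mm above the mat's underside), upright within 10 degrees. Each lid is right way up, level within 10 degrees, and either on its case (within 20 mm of its start) or flat on the mat, its middle over the mat (x of objective_center in the frame of mat between -0.075 and 0.075 m and y of objective_center in the frame of mat between -0.21 and 0.21 m and z of objective_center in the frame of mat between 0.02 and 0.034 m and angle between each of objective_center, lid_1_grip, lid_2_grip's own z axis and vertical below 0.17 rad and linear speed of objective below 0.02 m/s and (distance of lid_1_grip from where it was at the start of the episode below 0.02 m or (x of lid_1_grip in the frame of mat between -0.075 and 0.075 m and y of lid_1_grip in the frame of mat between -0.21 and 0.21 m and z of lid_1_grip in the frame of mat between 0.03 and 0.055 m)) and (distance of lid_2_grip from where it was at the start of the episode below 0.02 m or (x of lid_2_grip in the frame of mat between -0.075 and 0.075 m and y of lid_2_grip in the frame of mat between -0.21 and 0.21 m and z of lid_2_grip in the frame of mat between 0.03 and 0.055 m))); the robot touches nothing.
It fails at once if the objective is tipped more than about 35 degrees (angle between objective_center's own z axis and vertical above 0.6 rad).
It fails at once if the objective is dropped (moves faster than 0.7 m/s with no finger on it, a fall of about 25 mm) (contact force between the fingers and objective below 0.05 N and linear speed of objective above 0.7 m/s).
It also fails if it takes over 72 s, if anything falls off the work surface, if the arm or the gripper's body presses on something with over 40 N, if the wrist force passes 120 N, or if a joint passes its speed limit or range.

## Working session

There is one attempt and no reset: what is moved stays moved. The work goes in short steps, Python scripts to look and compute and a tool call to move; the robot and the scene stay as the last step left them, time stands still between calls to the robot, and variables do not carry over. Pictures are saved under pics/ and viewed, about 8 in all and at most 12, crops included, and the job is handed in when it is done.

Besides the shell and the picture viewer there is one more tool, called after "Request:" as a command line: name --argument value ..., lists and objects as JSON in quotes. play_rows: Moves the arm, as the interface text tells. Shift numbers are shares of 2.5 cm and turn numbers shares of 90 degrees, none past 1 either way. Its arguments: {"type":"object","properties":{"targets":{"type":"array"},"newtons":{"type":"number"}},"required":["targets"]}

```bash
mkdir -p pics; cat > h.py <<'E'
import numpy as np, cv2
from scipy.spatial.transform import Rotation as R
from bench import *
def ray(name,uv,z):
    c=calibration(name);K=np.array([[c['fx'],0,c['cx']],[0,c['fy'],c['cy']],[0,0,1.]])
    p=cv2.undistortPoints(np.array(uv,float).reshape(-1,1,2),K,np.array(c['dist_coeffs'],float)).reshape(-1,2)
    Rm=cv2.Rodrigues(np.array(c['rvec'],float))[0];t=np.array(c['tvec'],float).ravel()
    o=-Rm.T@t;d=np.c_[p,np.ones(len(p))]@Rm
    return o+d*((z-o[2])/d[:,2])[:,None]
def proj(name,X):
    c=calibration(name);K=np.array([[c['fx'],0,c['cx']],[0,c['fy'],c['cy']],[0,0,1.]])
    return cv2.projectPoints(np.array(X,float).reshape(-1,1,3),np.array(c['rvec'],float),np.array(c['tvec'],float),K,np.array(c['dist_coeffs'],float))[0].reshape(-1,2)
def delta(target):
    s=get_state();M=R.from_rotvec(s['tool_rot']).as_matrix()
    return M.T@(np.array(target)-s['position'])/0.025
E
python3 - <<'E'
from h import *
for n in('top','scene'):
    cv2.imwrite(f'pics/{n}0.png',get_image(n)); c=calibration(n)
    Rm=cv2.Rodrigues(np.array(c['rvec'],float))[0]; print(n,-Rm.T@np.array(c['tvec']).ravel(),c['fx'])
s=get_state();print(s);print(R.from_rotvec(s['tool_rot']).as_matrix().round(3),grip_point_offset)
E
```

```text
top [0.29251504 0.16065008 1.18292536] 484.48958002771576
scene [ 1.28267923 -0.25785821  0.78347773] 594.1782787631892
{'time': 0.1, 'joint_positions': array([-1.30590692,  0.32178044, -0.07011725,  1.45154212,  0.02259864,
        1.37080645, -0.05690599]), 'qd': array([-1.59793669e-03, -3.09090298e-03, -2.37275988e-05, -3.15827126e-03,
        6.92879756e-05,  7.12760318e-04, -4.34563790e-04]), 'joint_torque': array([-3.15593661e-04, -4.92569268e+01, -4.05877708e-01, -3.13402534e+01,
       -6.41215523e-02,  3.93634744e-02,  6.41829502e-05]), 'position': array([0.16121371, 0.62917952, 0.2215561 ]), 'tool_rot': array([-1.02367634,  1.31880139,  1.02178283]), 'ft_force': array([ 0.83170044,  0.75714921, -0.50363027]), 'torque': array([-0.03037724,  0.01526925, -0.01237531]), 'grip_width': 1.0002704239170055}
[[-0.    -0.969  0.248]
 [-0.002  0.248  0.969]
 [-1.    -0.    -0.002]] 0.0187
```

View pics/top0.png

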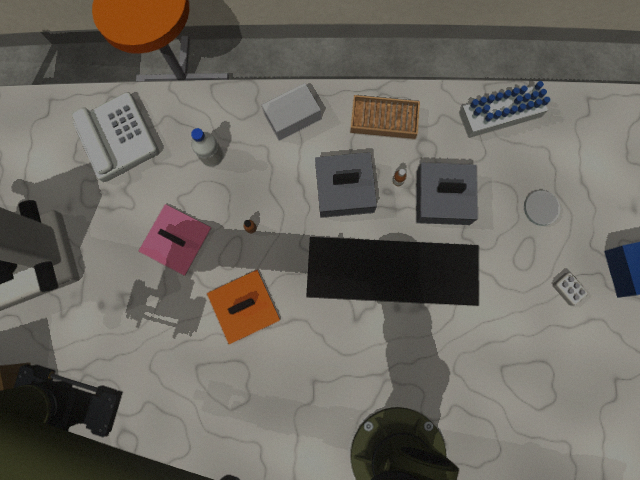

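View pics/scene0.png

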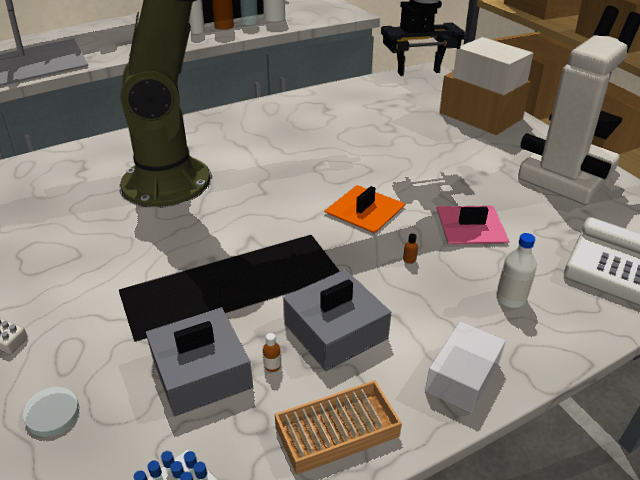

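Top view: grey lidded cases at (346,182) and (447,190), with black bars; the mat is at (393,271). The orange (243,305) and pink (175,240) plates are excluded decoys. The grey block at (293,108) has no bar. I'll measure these and confirm with an enlarged crop.

```bash
python3 - <<'E'
from h import *
im=cv2.imread('pics/top0.png')
g=cv2.cvtColor(im,cv2.COLOR_BGR2GRAY)
crop=im[130:320,290:500]
cv2.imwrite('pics/crop0.png',cv2.resize(crop,None,fx=3.0,fy=3.0,interpolation=cv2.INTER_CUBIC))
roi=np.zeros_like(g);roi[135:320,295:495]=1
dark=((g<40)&(roi>0)).astype(np.uint8)
cs,_=cv2.findContours(dark,cv2.RETR_EXTERNAL,cv2.CHAIN_APPROX_NONE)
for c in cs:
    if cv2.contourArea(c)<60: continue
    r=cv2.minAreaRect(c);b=cv2.boxPoints(r)
    z=0.004 if cv2.contourArea(c)>5000 else 0.107
    w=ray('top',b,z);print('dark',r,z,w.mean(0).round(4),w[:,:2].round(3).tolist())
grey=((g>=40)&(g<115)&(im[...,0].astype(int)>im[...,2]+3)&(roi>0)).astype(np.uint8)
grey=cv2.morphologyEx(grey|dark,cv2.MORPH_OPEN,np.ones((7,7)))
grey[234:]=0
cs,_=cv2.findContours(grey,cv2.RETR_EXTERNAL,cv2.CHAIN_APPROX_NONE)
for c in cs:
    if cv2.contourArea(c)<1000: continue
    r=cv2.minAreaRect(c);b=cv2.boxPoints(r);w=ray('top',b,.067)
    print('grey',r,w.mean(0).round(4),w[:,:2].round(3).tolist())
print(g[182,330],im[182,330],im[190,430],g[178,346])
E
```

```text
dark ((393.09930419921875, 270.78985595703125), (170.94558715820312, 60.428924560546875), 2.8985769748687744) 0.004 [0.4347 0.0038 0.004 ] [[0.37, 0.216], [0.519, 0.21], [0.499, -0.213], [0.35, -0.198]]
dark ((451.0, 187.0), (10.0, 28.0), 90.0) 0.107 [ 0.6166 -0.1202  0.107 ] [[0.628, -0.088], [0.629, -0.153], [0.605, -0.152], [0.604, -0.087]]
dark ((345.49505615234375, 177.95050048828125), (10.348386764526367, 25.870967864990234), 84.2894058227539) 0.107 [0.6373 0.1236 0.107 ] [[0.647, 0.155], [0.653, 0.095], [0.628, 0.093], [0.622, 0.152]]
dark ((418.5, 194.0), (3.0, 54.0), 0.0) 0.107 [ 0.6002 -0.0443  0.107 ] [[0.536, -0.039], [0.665, -0.043], [0.665, -0.05], [0.536, -0.046]]
80 [81 81 79] [88 84 83] 25
```

View pics/crop0.png

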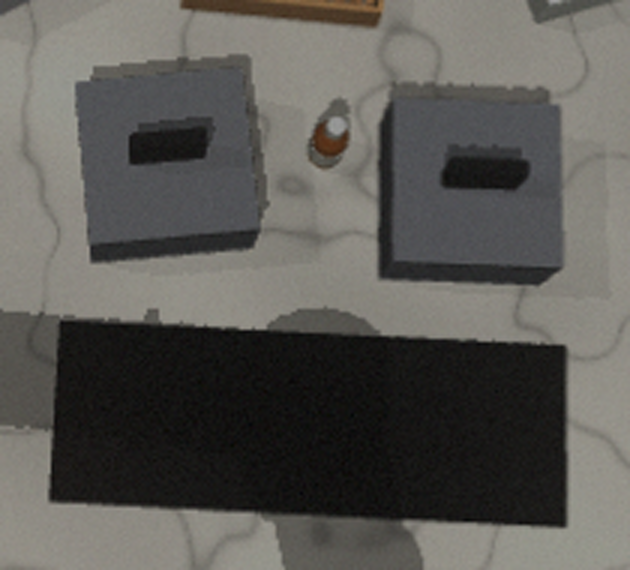

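The crop confirms it. The left lid's plate corners are at crop (76,82),(247,68),(258,231),(91,246). The right lid's are at (392,97),(560,104),(562,268),(391,263), and both have black bars.

```bash
python3 - <<'E'
from h import *
for nm,c,z in(('L',[(76,82),(247,68),(258,231),(91,246)],.067),('R',[(392,97),(560,104),(562,268),(391,263)],.067),('mat',[(60,321),(566,346),(567,525),(51,500)],.004),
 ('barL',[(129,135),(207,125),(207,157),(131,164)],.107),('barR',[(449,156),(522,155),(528,164),(522,188),(443,185)],.107)):
    w=ray('top',np.array(c)/3+[290,130]+[-.33,-.33],z)[:,:2]
    e=np.roll(w,-1,0)-w
    print(nm,w.mean(0).round(4),w.round(3).tolist(),'edge deg',np.degrees(np.arctan2(e[:,1],e[:,0])).round(1),np.linalg.norm(e,axis=1).round(3))
E
```

```text
L [0.641  0.1218] [[0.703, 0.196], [0.715, 0.058], [0.579, 0.051], [0.567, 0.183]] edge deg [ -85.  -177.2   95.5    5.5] [0.139 0.136 0.133 0.137]
R [ 0.6203 -0.1243] [[0.691, -0.059], [0.686, -0.195], [0.55, -0.189], [0.554, -0.054]] edge deg [-92.1 177.4  88.6  -2.3] [0.136 0.136 0.136 0.138]
mat [0.435  0.0033] [[0.518, 0.209], [0.499, -0.209], [0.352, -0.202], [0.371, 0.215]] edge deg [-92.7 177.5  87.4  -2.2] [0.418 0.147 0.418 0.148]
barL [0.637  0.1228] [[0.645, 0.153], [0.653, 0.093], [0.628, 0.093], [0.622, 0.152]] edge deg [-82.2 179.5  95.6   3.9] [0.061 0.026 0.059 0.023]
barR [ 0.6186 -0.1271] [[0.629, -0.094], [0.63, -0.15], [0.623, -0.155], [0.604, -0.149], [0.606, -0.088]] edge deg [ -88.8 -149.2  163.6   88.1  -13.6] [0.057 0.008 0.02  0.061 0.024]
```

Request:
play_rows --targets '[{"claw": 0, "linear": [0, -1, 0], "rotation": [0.025, 0, 0]}, {"claw": 0, "linear": [0, -1, 0], "rotation": [0.025, 0, 0]}, {"claw": 0, "linear": [0, -1, 0], "rotation": [0.025, 0, 0]}, {"claw": 0, "linear": [0, -1, 0], "rotation": [0.025, 0, 0]}, {"claw": 0, "linear": [0, -1, 0], "rotation": [0.025, 0, 0]}, {"claw": 0, "linear": [0, -1, 0], "rotation": [0.025, 0, 0]}, {"claw": 0, "linear": [0, -1, 0], "rotation": [0.025, 0, 0]}, {"claw": 0, "linear": [0, -1, 0], "rotation": [0.025, 0, 0]}, {"claw": 0, "linear": [0, -1, 0], "rotation": [0.025, 0, 0]}, {"claw": 0, "linear": [0, -1, 0], "rotation": [0.025, 0, 0]}]' --newtons 25

```text
time: 0.93
position: [0.4005, 0.5144, 0.2167]
tool_rot: [-0.707, 1.462, 0.699]
ft_force: [0.2, -0.5, -0.1]
grip_width: 1.0
```

Request:
play_rows --targets '[{"claw": 0, "linear": [0, -1, 0], "rotation": [0.025, 0, 0]}, {"claw": 0, "linear": [0, -1, 0], "rotation": [0.025, 0, 0]}, {"claw": 0, "linear": [0, -1, 0], "rotation": [0.025, 0, 0]}, {"claw": 0, "linear": [0, -1, 0], "rotation": [0.025, 0, 0]}, {"claw": 0, "linear": [0, -1, 0], "rotation": [0.025, 0, 0]}, {"claw": 0, "linear": [0, -1, 0], "rotation": [0.025, 0, 0]}, {"claw": 0, "linear": [0, -1, 0], "rotation": [0.025, 0, 0]}, {"claw": 0, "linear": [0, -1, 0], "rotation": [0.025, 0, 0]}, {"claw": 0, "linear": [0, -1, 0], "rotation": [0.025, 0, 0]}, {"claw": 0, "linear": [0, -1, 0], "rotation": [0.025, 0, 0]}]'

```text
time: 1.77
position: [0.5839, 0.2932, 0.2161]
tool_rot: [-0.363, 1.547, 0.339]
ft_force: [-0.5, 0.0, 0.8]
grip_width: 0.997
```

```bash
cat >> h.py <<'E'
def plan(xyz,yaw_deg):
    """offset to xyz in the tool's axes (units of 2.5cm) and turn (units of 90 deg) to tool down with jaws at yaw"""
    s=get_state();M=R.from_rotvec(s['tool_rot']).as_matrix();a=np.radians(yaw_deg)
    z=np.array([np.cos(a),np.sin(a),0]);x=np.array([0,0,-1.]);T=np.c_[x,np.cross(z,x),z]
    print('t',round(float(s['time']),2),'pos',np.round(s['position'],4),'yaw',np.degrees(np.arctan2(M[1,2],M[0,2])).round(2),'f',np.round(s['ft_force'],1),'w',round(float(s['grip_width']),3),'q',np.round(s['joint_positions'],2))
    print('lin at target axes',(T.T@(np.array(xyz)-s['position'])/.025).round(2),'rot',(R.from_matrix(M.T@T).as_rotvec()/(np.pi/2)).round(3))
E
python3 -c "
from h import *
plan([.641,.122,.15],5.5)"
```

```text
t 1.77 pos [0.5839 0.2932 0.2161] yaw 25.65 f [-0.5  0.   0.8] w 0.997 q [-0.75  0.34  0.31  1.45 -0.09  1.37  0.01]
lin at target axes [ 2.64 -7.03  1.62] rot [ 0.224 -0.004  0.009]
```

Request:
play_rows --targets '[{"claw": 0, "linear": [0, -0.9, 0], "rotation": [0.04, 0, 0]}, {"claw": 0, "linear": [0, -0.9, 0.1], "rotation": [0.04, 0, 0]}, {"claw": 0, "linear": [0, -0.9, 0.2], "rotation": [0.04, 0, 0]}, {"claw": 0, "linear": [0.3, -0.9, 0.2], "rotation": [0.035, 0, 0]}, {"claw": 0, "linear": [0.3, -0.9, 0.2], "rotation": [0.03, 0, 0]}, {"claw": 0, "linear": [0.3, -0.9, 0.2], "rotation": [0.02, 0, 0]}, {"claw": 0, "linear": [0.3, -0.6, 0.2], "rotation": [0.015, 0, 0]}, {"claw": 0, "linear": [0.2, -0.3, 0], "rotation": [0, 0, 0]}, {"claw": 0, "linear": [0, 0, 0], "rotation": [0, 0, 0]}]'

```text
time: 2.52
position: [0.6592, 0.116, 0.1829]
tool_rot: [-0.048, 1.57, 0.013]
ft_force: [-0.6, 0.1, 0.5]
grip_width: 0.999
```

```bash
python3 -c "
from h import *
plan([.641,.122,.15],5.5)
cv2.imwrite('pics/s1.png',get_image('scene'));t=get_image('top')
a=cv2.imread('pics/s1.png')[180:380,220:440];b=t[100:280,290:470]
cv2.imwrite('pics/c1.png',np.hstack([cv2.resize(a,(440,400)),cv2.resize(b,(360,400))]))"
```

```text
t 2.52 pos [0.6592 0.116  0.1829] yaw 2.21 f [-0.6  0.1  0.5] w 0.999 q [-0.56  0.4   0.44  1.46 -0.15  1.31 -0.07]
lin at target axes [ 1.31  0.31 -0.7 ] rot [-0.037 -0.     0.014]
```

View pics/c1.png

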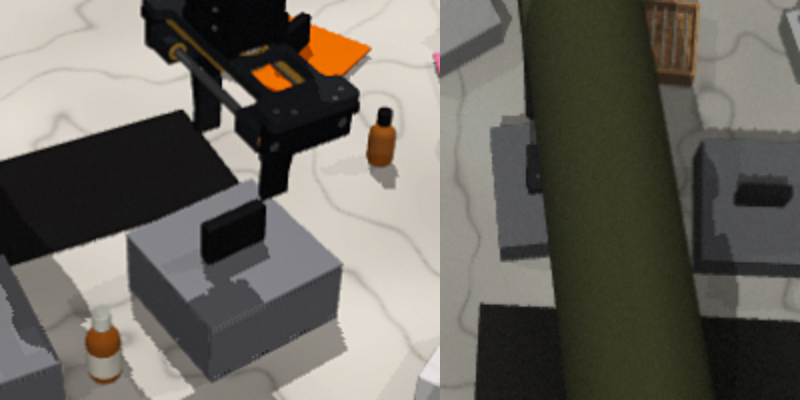

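The crop shows the gripper open above the left lid. The bar top runs from crop (202,222) to (265,201), i.e. scene (321,291) to (352,280).

```bash
python3 -c "
from h import *
a=np.radians(5.5);x=np.array([np.cos(a),np.sin(a)]);y=np.array([-x[1],x[0]])
for c in ([.641,.122],):
  P=[[*(np.array(c)+i*.007*x+j*.03*y),z] for z in(.107,.067) for i,j in((1,1),(1,-1),(-1,-1),(-1,1))]
  print(((proj('scene',P)-[220,180])*2).round(0).tolist())
"
```

```text
[[264.0, 203.0], [206.0, 230.0], [196.0, 220.0], [254.0, 194.0], [262.0, 237.0], [205.0, 264.0], [196.0, 254.0], [253.0, 228.0]]
```

Request:
play_rows --targets '[{"claw": 0, "linear": [0, 0.15, -0.35], "rotation": [-0.02, 0, 0.01]}, {"claw": 0, "linear": [0, 0.15, -0.35], "rotation": [-0.015, 0, 0.004]}, {"claw": 0, "linear": [0, 0, 0], "rotation": [0, 0, 0]}, {"claw": 0, "linear": [0.5, 0, 0], "rotation": [0, 0, 0]}, {"claw": 0, "linear": [0.8, 0, 0], "rotation": [0, 0, 0]}, {"claw": 0, "linear": [0, 0, 0], "rotation": [0, 0, 0]}]'

```text
time: 3.12
position: [0.6401, 0.1384, 0.1523]
tool_rot: [-0.081, 1.563, 0.097]
ft_force: [-1.3, 0.5, 0.2]
grip_width: 1.002
```

```bash
python3 -c "
from h import *
plan([.641,.122,.074],5.5)"
```

```text
t 3.12 pos [0.6401 0.1384 0.1523] yaw 6.5 f [-1.3  0.5  0.2] w 1.002 q [-0.57  0.38  0.41  1.55 -0.17  1.24 -0.02]
lin at target axes [ 3.13 -0.66 -0.03] rot [ 0.011  0.004 -0.006]
```

Request:
play_rows --targets '[{"claw": 0, "linear": [0.4, -0.3, 0], "rotation": [0.01, 0, 0]}, {"claw": 0, "linear": [0.6, -0.3, 0], "rotation": [0, 0, 0]}, {"claw": 0, "linear": [0.6, 0, 0], "rotation": [0, 0, 0]}, {"claw": 0, "linear": [0.4, 0, 0], "rotation": [0, 0, 0]}, {"claw": 0, "linear": [0, 0, 0], "rotation": [0, 0, 0]}]'

```text
time: 3.53
position: [0.6429, 0.1246, 0.0993]
tool_rot: [-0.068, 1.562, 0.084]
ft_force: [-0.4, 0.3, -0.2]
grip_width: 1.002
```

```bash
python3 -c "
from h import *
plan([.641,.122,.074],5.5)"
```

```text
t 3.53 pos [0.6429 0.1246 0.0993] yaw 5.55 f [-0.4  0.3 -0.2] w 1.002 q [-0.55  0.42  0.41  1.61 -0.19  1.14  0.01]
lin at target axes [ 1.01 -0.09 -0.09] rot [ 0.001  0.005 -0.006]
```

Straddling the bar with margin, so I'll finish the descent and close.

Request:
play_rows --targets '[{"claw": 0, "linear": [0.5, -0.1, -0.08], "rotation": [0, 0, 0]}, {"claw": 0, "linear": [0.45, 0, 0], "rotation": [0, 0, 0]}, {"claw": 0, "linear": [0, 0, 0], "rotation": [0, 0, 0]}, {"claw": 1, "linear": [0, 0, 0], "rotation": [0, 0, 0]}, {"claw": 1, "linear": [0, 0, 0], "rotation": [0, 0, 0]}, {"claw": 1, "linear": [0, 0, 0], "rotation": [0, 0, 0]}, {"claw": 1, "linear": [0, 0, 0], "rotation": [0, 0, 0]}, {"claw": 1, "linear": [0, 0, 0], "rotation": [0, 0, 0]}, {"claw": 1, "linear": [0, 0, 0], "rotation": [0, 0, 0]}, {"claw": 1, "linear": [0, 0, 0], "rotation": [0, 0, 0]}]' --newtons 25

```text
time: 4.37
position: [0.6435, 0.1224, 0.0761]
tool_rot: [-0.067, 1.557, 0.084]
ft_force: [0.7, 0.1, -0.5]
grip_width: 0.554
```

Request:
play_rows --targets '[{"claw": 1, "linear": [0, 0, 0], "rotation": [0, 0, 0]}, {"claw": 1, "linear": [0, 0, 0], "rotation": [0, 0, 0]}, {"claw": 1, "linear": [0, 0, 0], "rotation": [0, 0, 0]}]'

```text
time: 4.62
position: [0.6438, 0.1225, 0.0767]
tool_rot: [-0.067, 1.556, 0.084]
ft_force: [-0.3, 0.6, -0.6]
grip_width: 0.325
```

```bash
python3 -c "
from h import *
plan([.440,.133,.12],-2.4)"
```

```text
t 4.62 pos [0.6438 0.1225 0.0767] yaw 5.53 f [-0.3  0.6 -0.6] w 0.325 q [-0.54  0.44  0.41  1.63 -0.2   1.1   0.02]
lin at target axes [-1.73  0.08 -8.16] rot [ 0.088  0.008 -0.007]
```

Request:
play_rows --targets '[{"claw": 1, "linear": [0, 0, 0], "rotation": [0, 0, 0]}, {"claw": 1, "linear": [0, 0, 0], "rotation": [0, 0, 0]}, {"claw": 1, "linear": [0, 0, 0], "rotation": [0, 0, 0]}, {"claw": 1, "linear": [0, 0, 0], "rotation": [0, 0, 0]}, {"claw": 1, "linear": [0, 0, 0], "rotation": [0, 0, 0]}, {"claw": 1, "linear": [-0.2, 0, 0], "rotation": [0, 0, 0]}, {"claw": 1, "linear": [-0.4, 0, 0], "rotation": [0, 0, 0]}, {"claw": 1, "linear": [-0.6, 0, 0], "rotation": [0, 0, 0]}, {"claw": 1, "linear": [-0.6, 0, 0], "rotation": [0, 0.006, -0.006]}, {"claw": 1, "linear": [-0.4, 0, 0], "rotation": [0, 0, 0]}]'

```text
time: 5.45
position: [0.6399, 0.1212, 0.1312]
tool_rot: [-0.077, 1.574, 0.074]
ft_force: [0.7, 1.0, -1.2]
grip_width: 0.16
```

```bash
python3 -c "
from h import *
plan([.440,.133,.14],-2.4)"
```

```text
t 5.45 pos [0.6399 0.1212 0.1312] yaw 5.51 f [ 0.7  1.  -1.2] w 0.16 q [-0.56  0.4   0.42  1.57 -0.17  1.21 -0.01]
lin at target axes [-0.35  0.14 -8.01] rot [ 0.088 -0.003  0.001]
```

Request:
play_rows --targets '[{"claw": 1, "linear": [-0.1, 0, -0.5], "rotation": [0.01, 0, 0]}, {"claw": 1, "linear": [-0.1, 0, -0.9], "rotation": [0.01, 0, 0]}, {"claw": 1, "linear": [0, 0, -1], "rotation": [0.01, 0, 0]}, {"claw": 1, "linear": [0, 0, -1], "rotation": [0.01, 0, 0]}, {"claw": 1, "linear": [0, 0, -1], "rotation": [0.01, 0, 0]}, {"claw": 1, "linear": [0, 0, -1], "rotation": [0.01, 0, 0]}, {"claw": 1, "linear": [0, 0, -1], "rotation": [0.01, 0, 0]}, {"claw": 1, "linear": [0, 0, -0.8], "rotation": [0.01, 0, 0]}, {"claw": 1, "linear": [0, 0, -0.4], "rotation": [0, 0, 0]}, {"claw": 1, "linear": [0, 0, 0], "rotation": [0, 0, 0]}]'

```text
time: 6.28
position: [0.4458, 0.1137, 0.1429]
tool_rot: [0.033, 1.562, -0.026]
ft_force: [0.6, 0.7, -2.5]
grip_width: 0.162
```

```bash
python3 -c "
from h import *
plan([.440,.133,.0247],-2.4)"
```

```text
t 6.28 pos [0.4458 0.1137 0.1429] yaw -2.15 f [ 0.6  0.7 -2.5] w 0.162 q [-0.71 -0.05  0.4   2.03  0.02  1.15 -0.36]
lin at target axes [ 4.73  0.76 -0.26] rot [ 0.003  0.006 -0.003]
```

Request:
play_rows --targets '[{"claw": 1, "linear": [0.3, 0.35, -0.15], "rotation": [0, 0.005, -0.003]}, {"claw": 1, "linear": [0.6, 0.35, -0.1], "rotation": [0, 0, 0]}, {"claw": 1, "linear": [0.8, 0, 0], "rotation": [0, 0, 0]}, {"claw": 1, "linear": [0.8, 0, 0], "rotation": [0, 0, 0]}, {"claw": 1, "linear": [0.6, 0, 0], "rotation": [0, 0, 0]}, {"claw": 1, "linear": [0.3, 0, 0], "rotation": [0, 0, 0]}, {"claw": 1, "linear": [0, 0, 0], "rotation": [0, 0, 0]}]'

```text
time: 6.87
position: [0.4469, 0.1369, 0.0562]
tool_rot: [0.033, 1.561, -0.027]
ft_force: [0.5, 0.8, -0.8]
grip_width: 0.158
```

```bash
python3 -c "
from h import *
plan([.440,.133,.0247],-2.4)
a=get_image('scene');cv2.imwrite('pics/s2.png',a[200:400,100:420]);cv2.imwrite('pics/c2.png',cv2.resize(a[200:400,100:420],(800,500)))"
```

```text
t 6.87 pos [0.4469 0.1369 0.0562] yaw -2.21 f [ 0.5  0.8 -0.8] w 0.158 q [-0.73  0.08  0.39  2.1  -0.04  0.96 -0.36]
lin at target axes [ 1.26 -0.17 -0.27] rot [ 0.002  0.006 -0.003]
```

View pics/c2.png

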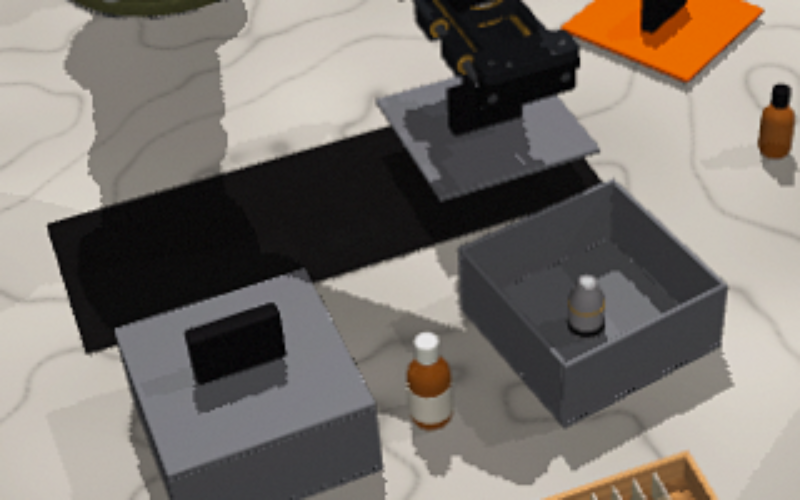

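The objective (steel, tapered, black foot) stands in the opened case at crop (587,305). The lid is level above the mat's left end, so I'll lay it down.

Request:
play_rows --targets '[{"claw": 1, "linear": [0.3, -0.15, -0.27], "rotation": [0, 0.005, -0.003]}, {"claw": 1, "linear": [0.4, 0, 0], "rotation": [0, 0, 0]}, {"claw": 1, "linear": [0.25, 0, 0], "rotation": [0, 0, 0]}, {"claw": 1, "linear": [0, 0, 0], "rotation": [0, 0, 0]}]'

```text
time: 7.25
position: [0.4425, 0.1343, 0.0332]
tool_rot: [0.031, 1.565, -0.03]
ft_force: [-0.0, -0.6, -1.4]
grip_width: 0.16
```

```bash
python3 -c "
from h import *
plan([.440,.133,.0247],-2.4)"
```

```text
t 7.25 pos [0.4425 0.1343 0.0332] yaw -2.23 f [-0.  -0.6 -1.4] w 0.16 q [-0.72  0.11  0.39  2.13 -0.05  0.91 -0.34]
lin at target axes [ 0.34 -0.06 -0.1 ] rot [ 0.002  0.003 -0.001]
```

Request:
play_rows --targets '[{"claw": 1, "linear": [0.15, 0, -0.1], "rotation": [0, 0.003, 0]}, {"claw": 1, "linear": [0.12, 0, 0], "rotation": [0, 0, 0]}, {"claw": 1, "linear": [0.08, 0, 0], "rotation": [0, 0, 0]}, {"claw": 1, "linear": [0, 0, 0], "rotation": [0, 0, 0]}]'

```text
time: 7.58
position: [0.4408, 0.1347, 0.0247]
tool_rot: [0.033, 1.569, -0.029]
ft_force: [-0.1, -0.3, -1.2]
grip_width: 0.161
```

```bash
python3 -c "
from h import *
plan([.440,.133,.0247],-2.4)"
```

```text
t 7.58 pos [0.4408 0.1347 0.0247] yaw -2.26 f [-0.1 -0.3 -1.2] w 0.161 q [-0.72  0.12  0.39  2.13 -0.06  0.89 -0.34]
lin at target axes [-0.   -0.07 -0.03] rot [ 0.002  0.001 -0.002]
```

No contact yet, so I'll inch down further.

Request:
play_rows --targets '[{"claw": 1, "linear": [0.06, 0, 0], "rotation": [0, 0, 0]}, {"claw": 1, "linear": [0.06, 0, 0], "rotation": [0, 0, 0]}, {"claw": 1, "linear": [0, 0, 0], "rotation": [0, 0, 0]}]'

```text
time: 7.83
position: [0.4413, 0.1348, 0.0252]
tool_rot: [0.034, 1.57, -0.028]
ft_force: [-0.3, -0.9, -1.7]
grip_width: 0.16
```

Request:
play_rows --targets '[{"claw": 1, "linear": [0.05, 0, 0], "rotation": [0, 0, 0]}, {"claw": 1, "linear": [0, 0, 0], "rotation": [0, 0, 0]}]'

```text
time: 8.0
position: [0.4421, 0.1352, 0.0246]
tool_rot: [0.035, 1.568, -0.027]
ft_force: [-1.3, -0.4, -1.9]
grip_width: 0.161
```

Request:
play_rows --targets '[{"claw": 1, "linear": [0.15, 0, 0], "rotation": [0, 0, 0]}, {"claw": 1, "linear": [0.1, 0, 0], "rotation": [0, 0, 0]}]'

```text
time: 8.17
position: [0.4423, 0.1357, 0.0229]
tool_rot: [0.036, 1.571, -0.026]
ft_force: [-10.0, -3.5, 27.9]
grip_width: 0.158
```

```bash
python3 -c "
from h import *
plan([.440,.133,.0247],-2.4)
a=get_image('scene');cv2.imwrite('pics/c3.png',cv2.resize(a[190:310,220:380],(800,600)))"
```

```text
t 8.17 pos [0.4423 0.1357 0.0229] yaw -2.27 f [-10.   -3.5  27.9] w 0.158 q [-0.72  0.13  0.39  2.13 -0.07  0.89 -0.33]
lin at target axes [-0.07 -0.11 -0.09] rot [ 0.001 -0.001 -0.004]
```

View pics/c3.png

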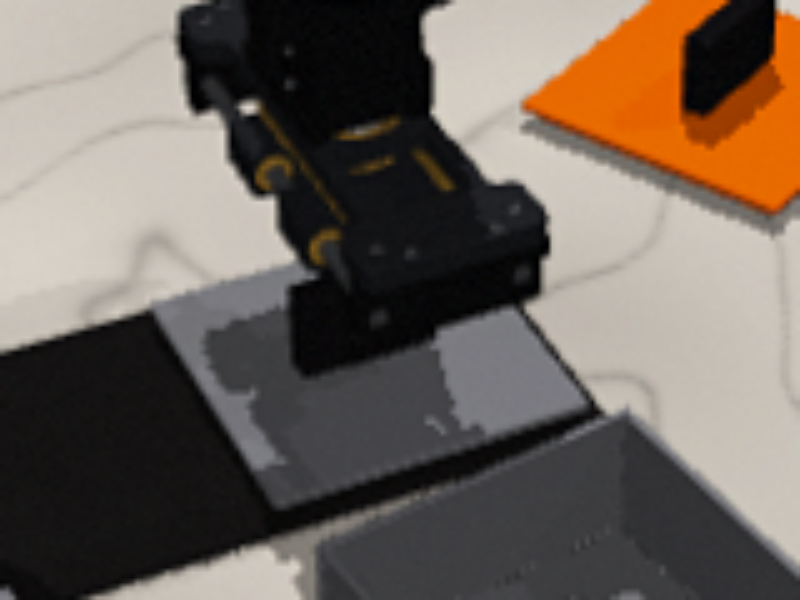

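The lid is flat on the mat with firm contact (28 N). Releasing and rising.

Request:
play_rows --targets '[{"claw": 0, "linear": [-0.05, 0, 0], "rotation": [0, 0, 0]}, {"claw": 0, "linear": [0, 0, 0], "rotation": [0, 0, 0]}, {"claw": 0, "linear": [0, 0, 0], "rotation": [0, 0, 0]}, {"claw": 0, "linear": [0, 0, 0], "rotation": [0, 0, 0]}, {"claw": 0, "linear": [0, 0, 0], "rotation": [0, 0, 0]}, {"claw": 0, "linear": [0, 0, 0], "rotation": [0, 0, 0]}, {"claw": 0, "linear": [-0.3, 0, 0], "rotation": [0, 0, 0]}, {"claw": 0, "linear": [-0.6, 0, 0], "rotation": [0, 0, 0]}, {"claw": 0, "linear": [-0.8, 0, 0], "rotation": [0, 0, 0]}, {"claw": 0, "linear": [-0.8, 0, 0], "rotation": [0, 0, 0]}]'

```text
time: 9.05
position: [0.439, 0.1338, 0.0848]
tool_rot: [0.032, 1.579, -0.031]
ft_force: [0.9, 0.2, -0.5]
grip_width: 0.832
```

Request:
play_rows --targets '[{"claw": 0, "linear": [-0.8, 0, 0], "rotation": [0, 0, 0]}, {"claw": 0, "linear": [-0.8, 0, 0], "rotation": [0, 0, 0]}, {"claw": 0, "linear": [-0.4, 0, 0], "rotation": [0, 0, 0]}, {"claw": 0, "linear": [0, 0, 0], "rotation": [0, 0, 0]}]'

```text
time: 9.38
position: [0.4414, 0.1341, 0.1419]
tool_rot: [0.035, 1.573, -0.029]
ft_force: [0.8, 0.1, 0.1]
grip_width: 0.991
```

```bash
python3 - <<'E'
from h import *
a=get_image('scene');t=get_image('top')
# objective in scene: bright nose region in the left case
cv2.imwrite('pics/c4.png',np.hstack([cv2.resize(a[280:360,300:380],(400,400),interpolation=cv2.INTER_CUBIC),cv2.resize(t[140:220,305:385],(400,400),interpolation=cv2.INTER_CUBIC)]))
plan([.640,.122,.15],5.5)
E
```

```text
t 9.48 pos [0.4402 0.1337 0.1398] yaw -2.31 f [-0.9  0.3 -0.1] w 0.997 q [-0.74 -0.03  0.38  2.02  0.01  1.16 -0.4 ]
lin at target axes [-0.41 -1.23  7.91] rot [-0.087 -0.003 -0.002]
```

View pics/c4.png

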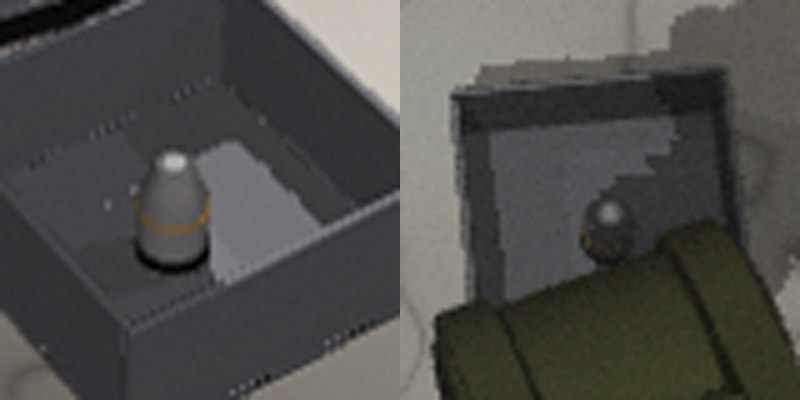

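Left crop is scene: nose top at crop (173,162), foot about (172,256). Right crop is top view: nose at crop (610,212).

```bash
python3 - <<'E'
from h import *
print(ray('scene',[[300+173/5,280+161/5]],.05).round(4),ray('scene',[[300+172.5/5,280+256/5]],.004).round(4),ray('top',[[305+210/5,140+212/5]],.05).round(4))
E
```

```text
[[0.6462 0.1193 0.05  ]] [[0.6482 0.119  0.004 ]] [[0.6443 0.118  0.05  ]]
```

Request:
play_rows --targets '[{"claw": 0.4, "linear": [0, -0.1, 0.5], "rotation": [-0.01, 0, 0]}, {"claw": 0.4, "linear": [0, -0.15, 0.9], "rotation": [-0.01, 0, 0]}, {"claw": 0.4, "linear": [0, -0.15, 1], "rotation": [-0.01, 0, 0]}, {"claw": 0.4, "linear": [0, -0.15, 1], "rotation": [-0.01, 0, 0]}, {"claw": 0.4, "linear": [0, -0.15, 1], "rotation": [-0.01, 0, 0]}, {"claw": 0.4, "linear": [0, -0.15, 1], "rotation": [-0.01, 0, 0]}, {"claw": 0.4, "linear": [0, -0.15, 1], "rotation": [-0.01, 0, 0]}, {"claw": 0.4, "linear": [0, -0.1, 0.7], "rotation": [-0.01, 0, 0]}, {"claw": 0.4, "linear": [0, 0, 0.3], "rotation": [0, 0, 0]}, {"claw": 0.4, "linear": [0, 0, 0], "rotation": [0, 0, 0]}]'

```text
time: 10.32
position: [0.6222, 0.1074, 0.1171]
tool_rot: [-0.08, 1.602, 0.069]
ft_force: [0.6, 1.1, 0.6]
grip_width: 0.603
```

```bash
python3 - <<'E'
from h import *
plan([.646,.119,.1],5.5)
E
```

```text
t 10.32 pos [0.6222 0.1074 0.1171] yaw 5.41 f [0.6 1.1 0.6] w 0.603 q [-0.57  0.4   0.45  1.61 -0.18  1.21  0.01]
lin at target axes [0.69 0.37 0.99] rot [-0.001 -0.021  0.003]
```

Request:
play_rows --targets '[{"claw": 0.4, "linear": [0, 0.2, 0.5], "rotation": [0, -0.01, 0]}, {"claw": 0.4, "linear": [0, 0.15, 0.45], "rotation": [0, -0.008, 0.002]}, {"claw": 0.4, "linear": [0, 0, 0], "rotation": [0, 0, 0]}, {"claw": 0.4, "linear": [0, 0, 0], "rotation": [0, 0, 0]}]'

```text
time: 10.65
position: [0.6429, 0.1202, 0.1132]
tool_rot: [-0.076, 1.578, 0.073]
ft_force: [-0.1, -0.1, 0.0]
grip_width: 0.602
```

```bash
python3 - <<'E'
from h import *
plan([.646,.119,.07],5.5)
E
```

```text
t 10.65 pos [0.6429 0.1202 0.1132] yaw 5.41 f [-0.1 -0.1  0. ] w 0.602 q [-0.57  0.43  0.44  1.58 -0.19  1.19  0.01]
lin at target axes [ 1.73 -0.06  0.12] rot [-0.001 -0.006  0.001]
```

Request:
play_rows --targets '[{"claw": 0.4, "linear": [0.3, -0.04, 0.1], "rotation": [0, -0.005, 0]}, {"claw": 0.4, "linear": [0.5, 0, 0], "rotation": [0, 0, 0]}, {"claw": 0.4, "linear": [0.5, 0, 0], "rotation": [0, 0, 0]}, {"claw": 0.4, "linear": [0.3, 0, 0], "rotation": [0, 0, 0]}, {"claw": 0.4, "linear": [0, 0, 0], "rotation": [0, 0, 0]}]'

```text
time: 11.07
position: [0.6438, 0.1206, 0.0701]
tool_rot: [-0.075, 1.569, 0.076]
ft_force: [0.6, -0.7, -0.6]
grip_width: 0.603
```

```bash
python3 - <<'E'
from h import *
plan([.646,.119,.01],5.5)
a=get_image('scene');cv2.imwrite('pics/c5.png',cv2.resize(a[270:360,290:400],(733,600),interpolation=cv2.INTER_CUBIC))
E
```

```text
t 11.07 pos [0.6438 0.1206 0.0701] yaw 5.5 f [ 0.6 -0.7 -0.6] w 0.603 q [-0.56  0.46  0.43  1.62 -0.21  1.1   0.02]
lin at target axes [ 2.4  -0.07  0.08] rot [-0.  0. -0.]
```

View pics/c5.png

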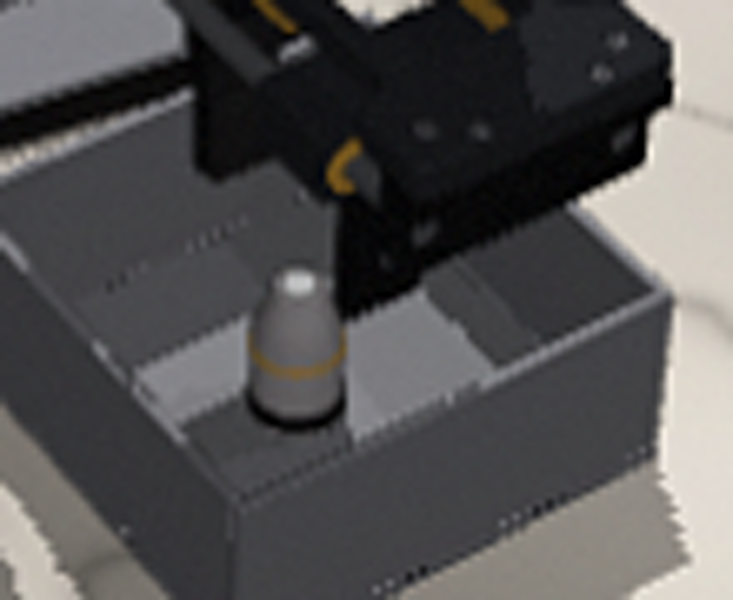

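The near finger's tip edge is at crop (338,320)–(410,290), and the nose is at (297,280). I'll check that against the projection.

```bash
python3 - <<'E'
from h import *
s=get_state();M=R.from_rotvec(s['tool_rot']).as_matrix();p=np.array(s['position'])
P=[p+M@np.array([0,j*.0095,k]) for k in(.026,.041) for j in(1,-1)]
print(((proj('scene',P)-[290,270])*6.667).round(0).tolist())
print(((proj('scene',[[.646,.119,.05]])-[290,270])*6.667).round(0).tolist(),(M@[0,1,0]).round(2))
E
```

```text
[[388.0, 262.0], [327.0, 291.0], [422.0, 297.0], [362.0, 327.0]]
[[296.0, 281.0]] [-0.1  1.   0. ]
```

Request:
play_rows --targets '[{"claw": 0.4, "linear": [0.4, -0.04, 0.08], "rotation": [0, 0, 0]}, {"claw": 0.4, "linear": [0.6, 0, 0], "rotation": [0, 0, 0]}, {"claw": 0.4, "linear": [0.6, 0, 0], "rotation": [0, 0, 0]}, {"claw": 0.4, "linear": [0.4, 0, 0], "rotation": [0, 0, 0]}, {"claw": 0.4, "linear": [0.15, 0, 0], "rotation": [0, 0, 0]}, {"claw": 0.4, "linear": [0, 0, 0], "rotation": [0, 0, 0]}]'

```text
time: 11.62
position: [0.648, 0.1191, 0.0139]
tool_rot: [-0.074, 1.566, 0.075]
ft_force: [-1.0, 0.4, 0.3]
grip_width: 0.601
```

```bash
python3 - <<'E'
from h import *
plan([.646,.119,.01],5.5)
E
```

```text
t 11.62 pos [0.648  0.1191 0.0139] yaw 5.45 f [-1.   0.4  0.3] w 0.601 q [-0.54  0.53  0.41  1.65 -0.24  1.01  0.05]
lin at target axes [ 0.16  0.   -0.08] rot [-0.001  0.002 -0.   ]
```

Request:
play_rows --targets '[{"claw": 0.4, "linear": [0.12, 0, -0.06], "rotation": [0, 0, 0]}, {"claw": 0.4, "linear": [0.05, 0, 0], "rotation": [0, 0, 0]}, {"claw": 1, "linear": [0, 0, 0], "rotation": [0, 0, 0]}, {"claw": 1, "linear": [0, 0, 0], "rotation": [0, 0, 0]}, {"claw": 1, "linear": [0, 0, 0], "rotation": [0, 0, 0]}, {"claw": 1, "linear": [0, 0, 0], "rotation": [0, 0, 0]}, {"claw": 1, "linear": [0, 0, 0], "rotation": [0, 0, 0]}, {"claw": 1, "linear": [0, 0, 0], "rotation": [0, 0, 0]}, {"claw": 1, "linear": [0, 0, 0], "rotation": [0, 0, 0]}, {"claw": 1, "linear": [0, 0, 0], "rotation": [0, 0, 0]}]' --newtons 15

```text
time: 12.45
position: [0.6483, 0.1192, 0.0122]
tool_rot: [-0.073, 1.562, 0.076]
ft_force: [-0.6, 0.4, -1.5]
grip_width: 0.294
```

```bash
python3 - <<'E'
from h import *
plan([.646,.119,.01],5.5)
E
```

```text
t 12.45 pos [0.6483 0.1192 0.0122] yaw 5.45 f [-0.6  0.4 -1.5] w 0.294 q [-0.54  0.53  0.41  1.66 -0.24  1.    0.05]
lin at target axes [ 0.09 -0.   -0.09] rot [-0.001  0.005 -0.001]
```

Width is 25.6 mm, which matches the barrel. Lifting gently.

Request:
play_rows --targets '[{"claw": 1, "linear": [0, 0, 0], "rotation": [0, 0, 0]}, {"claw": 1, "linear": [-0.2, 0, 0], "rotation": [0, 0, 0]}, {"claw": 1, "linear": [-0.4, 0, 0], "rotation": [0, 0, 0]}, {"claw": 1, "linear": [-0.6, 0, 0], "rotation": [0, 0, 0]}, {"claw": 1, "linear": [-0.7, 0, 0], "rotation": [0, 0, 0]}, {"claw": 1, "linear": [-0.7, 0, 0], "rotation": [0, 0, 0]}, {"claw": 1, "linear": [-0.7, 0, 0], "rotation": [0, 0, 0]}, {"claw": 1, "linear": [-0.6, 0, 0], "rotation": [0, 0, 0]}, {"claw": 1, "linear": [-0.3, 0, 0], "rotation": [0, 0, 0]}, {"claw": 1, "linear": [0, 0, 0], "rotation": [0, 0, 0]}]'

```text
time: 13.28
position: [0.6472, 0.1184, 0.1263]
tool_rot: [-0.073, 1.562, 0.075]
ft_force: [0.1, 0.3, -1.0]
grip_width: 0.295
```

```bash
python3 - <<'E'
from h import *
plan([.445,-.005,.11],-2.4)
a=get_image('scene');cv2.imwrite('pics/c6.png',cv2.resize(a[190:350,240:400],(600,600),interpolation=cv2.INTER_CUBIC))
E
```

```text
t 13.28 pos [0.6472 0.1184 0.1263] yaw 5.4 f [ 0.1  0.3 -1. ] w 0.295 q [-0.57  0.41  0.45  1.57 -0.19  1.19  0.01]
lin at target axes [ 0.65 -5.27 -7.87] rot [ 0.087  0.005 -0.001]
```

View pics/c6.png

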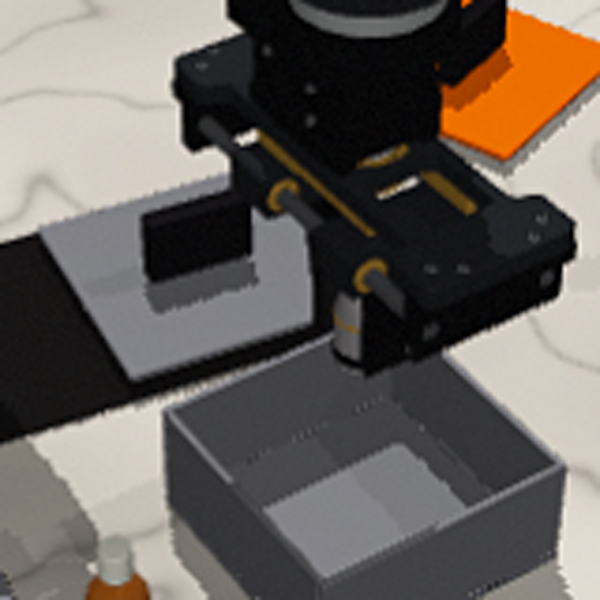

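The objective is held upright at crop (348,335), and the lid lies flat on the mat. Carrying it to the middle of the mat.

Request:
play_rows --targets '[{"claw": 1, "linear": [0, -0.3, -0.4], "rotation": [0.01, 0, 0]}, {"claw": 1, "linear": [0, -0.5, -0.7], "rotation": [0.01, 0, 0]}, {"claw": 1, "linear": [0, -0.5, -0.8], "rotation": [0.01, 0, 0]}, {"claw": 1, "linear": [-0.1, -0.5, -0.8], "rotation": [0.01, 0, 0]}, {"claw": 1, "linear": [0, -0.5, -0.8], "rotation": [0.01, 0, 0]}, {"claw": 1, "linear": [0, -0.5, -0.8], "rotation": [0.01, 0, 0]}, {"claw": 1, "linear": [0, -0.5, -0.8], "rotation": [0.01, 0, 0]}, {"claw": 1, "linear": [0, -0.5, -0.8], "rotation": [0.01, 0, 0]}, {"claw": 1, "linear": [0, -0.4, -0.7], "rotation": [0.007, 0, 0]}, {"claw": 1, "linear": [0, -0.2, -0.4], "rotation": [0, 0, 0]}]'

```text
time: 14.17
position: [0.4622, 0.0013, 0.1164]
tool_rot: [0.033, 1.578, -0.038]
ft_force: [0.7, 0.0, -1.0]
grip_width: 0.292
```

Request:
play_rows --targets '[{"claw": 1, "linear": [0, 0, 0], "rotation": [0, 0, 0]}, {"claw": 1, "linear": [0, 0, 0], "rotation": [0, 0, 0]}]'

```text
time: 14.33
position: [0.4589, 0.0002, 0.1148]
tool_rot: [0.036, 1.581, -0.038]
ft_force: [0.5, 1.1, -0.6]
grip_width: 0.289
```

```bash
python3 - <<'E'
from h import *
plan([.445,-.005,.0125],-2.4)
E
```

```text
t 14.33 pos [4.589e-01 2.000e-04 1.148e-01] yaw -2.69 f [ 0.5  1.1 -0.6] w 0.289 q [-0.58 -0.01  0.52  2.05  0.    1.11 -0.1 ]
lin at target axes [ 4.09 -0.23 -0.55] rot [-0.003 -0.007  0.001]
```

Request:
play_rows --targets '[{"claw": 1, "linear": [0.3, 0, -0.2], "rotation": [0, -0.007, 0]}, {"claw": 1, "linear": [0.6, 0, -0.1], "rotation": [0, 0, 0]}, {"claw": 1, "linear": [0.7, 0, 0], "rotation": [0, 0, 0]}, {"claw": 1, "linear": [0.7, 0, 0], "rotation": [0, 0, 0]}, {"claw": 1, "linear": [0.6, 0, 0], "rotation": [0, 0, 0]}, {"claw": 1, "linear": [0.4, 0, 0], "rotation": [0, 0, 0]}, {"claw": 1, "linear": [0.15, 0, 0], "rotation": [0, 0, 0]}, {"claw": 1, "linear": [0, 0, 0], "rotation": [0, 0, 0]}]'

```text
time: 15.0
position: [0.4581, 0.0041, 0.0241]
tool_rot: [0.03, 1.565, -0.036]
ft_force: [-1.1, -0.6, -1.6]
grip_width: 0.292
```

```bash
python3 - <<'E'
from h import *
plan([.455,-.001,.0125],-2.4)
E
```

```text
t 15.0 pos [0.4581 0.0041 0.0241] yaw -2.39 f [-1.1 -0.6 -1.6] w 0.292 q [-0.57  0.12  0.53  2.15 -0.07  0.89 -0.04]
lin at target axes [ 0.46 -0.21 -0.12] rot [0.    0.003 0.002]
```

Request:
play_rows --targets '[{"claw": 1, "linear": [0.2, 0, 0], "rotation": [0, 0.003, 0]}, {"claw": 1, "linear": [0.12, 0, 0], "rotation": [0, 0, 0]}, {"claw": 1, "linear": [0, 0, 0], "rotation": [0, 0, 0]}]'

```text
time: 15.25
position: [0.46, 0.0047, 0.0161]
tool_rot: [0.028, 1.569, -0.035]
ft_force: [-0.3, -0.4, -0.4]
grip_width: 0.29
```

Request:
play_rows --targets '[{"claw": 1, "linear": [0.08, 0, 0], "rotation": [0, 0, 0]}, {"claw": 1, "linear": [0, 0, 0], "rotation": [0, 0, 0]}]'

```text
time: 15.42
position: [0.4609, 0.0049, 0.0146]
tool_rot: [0.029, 1.567, -0.035]
ft_force: [0.3, -0.4, -1.7]
grip_width: 0.291
```

Request:
play_rows --targets '[{"claw": 1, "linear": [0.07, 0, 0], "rotation": [0, 0, 0]}, {"claw": 1, "linear": [0.04, 0, 0], "rotation": [0, 0, 0]}]'

```text
time: 15.58
position: [0.4617, 0.0051, 0.0125]
tool_rot: [0.029, 1.566, -0.034]
ft_force: [0.3, -0.1, -1.1]
grip_width: 0.29
```

Request:
play_rows --targets '[{"claw": 1, "linear": [0.06, 0, 0], "rotation": [0, 0, 0]}]'

```text
time: 15.67
position: [0.4619, 0.0051, 0.0117]
tool_rot: [0.03, 1.566, -0.034]
ft_force: [-5.7, -1.2, 22.2]
grip_width: 0.298
```

Contact with the mat. Releasing.

Request:
play_rows --targets '[{"claw": 1, "linear": [-0.02, 0, 0], "rotation": [0, 0, 0]}, {"claw": 0.4, "linear": [0, 0, 0], "rotation": [0, 0, 0]}, {"claw": 0.4, "linear": [0, 0, 0], "rotation": [0, 0, 0]}, {"claw": 0.4, "linear": [0, 0, 0], "rotation": [0, 0, 0]}, {"claw": 0.4, "linear": [0, 0, 0], "rotation": [0, 0, 0]}, {"claw": 0.4, "linear": [0, 0, 0], "rotation": [0, 0, 0]}, {"claw": 0.4, "linear": [0, 0, 0], "rotation": [0, 0, 0]}]'

```text
time: 16.25
position: [0.463, 0.0051, 0.0131]
tool_rot: [0.031, 1.563, -0.033]
ft_force: [0.1, 0.3, -0.0]
grip_width: 0.583
```

```bash
python3 - <<'E'
from h import *
plan([.4619,.0051,.0117],-2.4)
a=get_image('scene');cv2.imwrite('pics/c7.png',cv2.resize(a[190:330,170:350],(771,600),interpolation=cv2.INTER_CUBIC))
E
```

```text
t 16.25 pos [0.463  0.0051 0.0131] yaw -2.33 f [ 0.1  0.3 -0. ] w 0.583 q [-0.56  0.15  0.52  2.14 -0.1   0.86 -0.02]
lin at target axes [ 0.06 -0.   -0.04] rot [0.001 0.005 0.001]
```

View pics/c7.png

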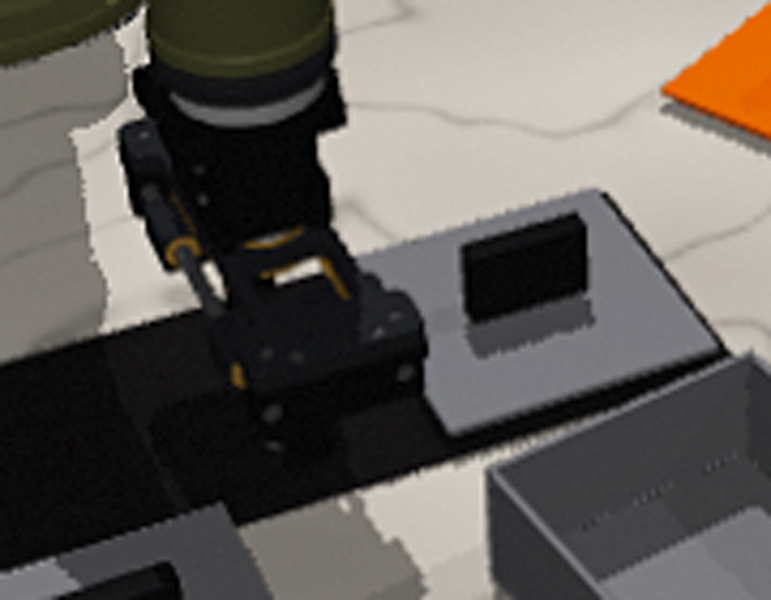

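The lid is flat on the mat, and the gripper hides the released objective. Rising straight up.

Request:
play_rows --targets '[{"claw": 0.4, "linear": [-0.2, 0, 0], "rotation": [0, 0, 0]}, {"claw": 0.4, "linear": [-0.4, 0, 0], "rotation": [0, 0, 0]}, {"claw": 0.4, "linear": [-0.6, 0, 0], "rotation": [0, 0, 0]}, {"claw": 0.4, "linear": [-0.8, 0, 0], "rotation": [0, 0, 0]}, {"claw": 0.4, "linear": [-0.9, 0, 0], "rotation": [0, 0, 0]}, {"claw": 0.4, "linear": [-0.9, 0, 0], "rotation": [0, 0, 0]}, {"claw": 0.4, "linear": [-0.8, 0, 0], "rotation": [0, 0, 0]}, {"claw": 0.4, "linear": [-0.5, 0, 0], "rotation": [0, 0, 0]}, {"claw": 0.4, "linear": [0, 0, 0], "rotation": [0, 0, 0]}, {"claw": 0.4, "linear": [0, 0, 0], "rotation": [0, 0, 0]}]'

```text
time: 17.13
position: [0.4617, 0.0041, 0.1525]
tool_rot: [0.033, 1.561, -0.035]
ft_force: [-0.1, 0.2, 0.1]
grip_width: 0.603
```

```bash
python3 - <<'E'
from h import *
plan([.4619,.0051,.15],-2.4)
a=get_image('scene');cv2.imwrite('pics/c8.png',cv2.resize(a[190:420,110:400],(757,600),interpolation=cv2.INTER_CUBIC))
E
```

```text
t 17.13 pos [0.4617 0.0041 0.1525] yaw -2.48 f [-0.1  0.2  0.1] w 0.603 q [-0.6  -0.06  0.52  2.01  0.04  1.17 -0.14]
lin at target axes [0.1  0.04 0.01] rot [-0.001  0.006  0.001]
```

View pics/c8.png

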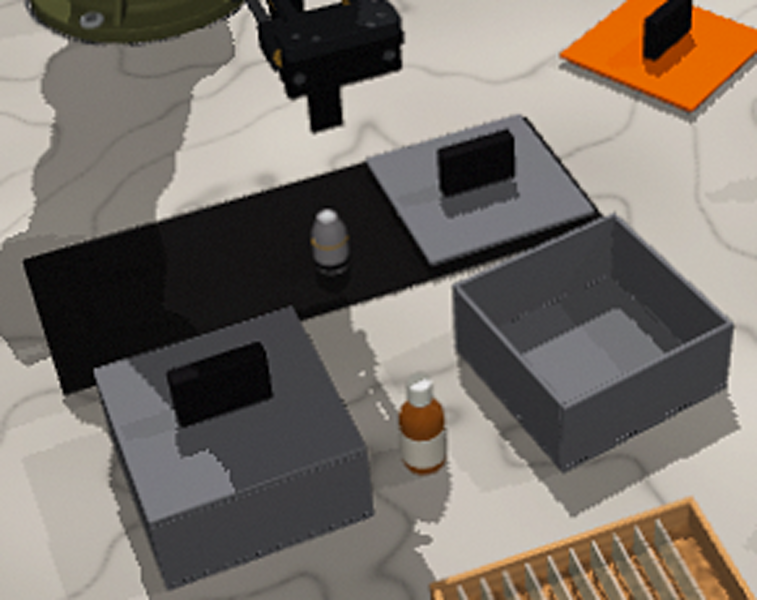

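The objective stands upright on the mat at crop (330,242). Lid 1 is flat on the mat, lid 2 is untouched, and the gripper is clear.

```bash
python3 -c "
from bench import *
print(close_job())"
```

```text
the job is handed in; nothing more can be done
None
```

The objective is now standing on the mat, and I handed the job in at about 17 s of the 72 s allowed; no verdict was reported.

- **Lid:** I took the lid off the left case first and found the objective inside. That lid lies right way up near the left end of the mat, set down with a firm contact of about 28 N. The other lid was never touched.
- **Objective:** I gripped it round the barrel (25.6 mm measured, 26 mm expected). I carried it upright and lowered it until the mat pushed back at about 22 N, then released it.
- **Last checks:** the final picture shows the objective upright on the bare rubber near the middle of the mat, clear of the lid. The lid is flat on the mat and the gripper is well above everything, with force on the tool near zero.
- **What disagreed:** my two camera estimates of the objective's position were about 2 mm apart, which the grip easily allowed for. I judged upright and at rest from that one picture and the contact readings, and did not measure the tilt separately.

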